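# Present the ball tray to the reader

## Task

Lift the guard off the sample tray by its fin and hang it astride the bar of the parking rail, legs down on either side, and let go of it. Then pick up the tray by its handle, keep it level so that the loose steel ball stays in its pocket, and finish while still holding it, level and still, with the pocket centred about 5 cm above the reader's window, resting on nothing. Leave everything else on the bench where it is.

Things in the scene. Friction and masses are not known exactly. Their poses are not given: they have to be found in the camera images.
- tray_handle (a point): White plastic sample tray, 150 long (x) x 60 wide (y), plate 5 thick with a 4 high lip, about 0.16 kg. Its upright flat grey handle, 36 long (x), 12 thick (y), rises from the plate to 60 above the underside, 30 off the tray's centre towards -x. This point: on the handle's midplane, 42 above the underside; axes are the tray's, z up.
- tray_pocket (a point): Centre of the ball when it rests mid-pocket: 70 from the handle point along the tray's +x, 15 above the tray's underside. The pocket is a flat-floored ring on the plate, 28 inside diameter, with a rim only 3 high. Axes are the tray's.
- tray_under (a point): Point on the tray's underside straight below the pocket's centre (70 along +x and 42 below the handle point). Axes are the tray's.
- ball_center (a point): Centre of the loose steel ball, 20 diameter, 33 g, lying in the tray's pocket.
- guard_fin (a point): Point in the guard's upright grey grip fin, 26 long (x), 10 thick (y), standing on the ridge from 47 to 87 above the guard's feet; the point is on its midplane, 70 above the feet. x runs along the ridge, y across the legs, z up. At the start the guard stands on the bench astride the tray over the pocket, same heading as the tray.
- guard_ridge (a point): The guard: rigid gable-shaped (house-profile) bent steel strip, 30 wide along x, about 0.09 kg; 72 between the insides of its two vertical legs, 28 tall; roof 5 thick, sloping 25 degrees to the ridge. This point: inside of the ridge, 45 above the feet, 25 straight below the fin point; it rests on the bar when hung. Axes as the fin's.
- rail_mid (a point): Middle of the parking rail's horizontal round bar, on its centre line: steel, 12 diameter, 180 long between its two posts, running along this frame's y, about 130 above the bench. Fixed; it stands left or right of the tray. Hung astride it, the guard's ridge line comes 7 above the bar's centre line.
- reader_window (a point): Centre of the round dark window (60 diameter) in the flat top of the reader, a white box 130 x 130, 50 tall, fixed, on the other side of the tray from the rail. z up.
- wash_bottle_mid (a point): Bystander: white squeeze bottle, 60 dia, 150 tall; point half-way up. To be left where it is.
- vial_box_mid (a point): Bystander: grey 75 x 75 x 54 box of white vials; point half-way up. To be left where it is.
- jar_mid (a point): Bystander: amber jar, 40 dia, 50 tall; point half-way up. To be left where it is.
- small_jar_mid (a point): Bystander: clear glass jar, 34 dia, 45 tall; point half-way up. To be left where it is.
- beaker_mid (a point): Bystander: glass beaker, 64 dia, 75 tall; point half-way up. To be left where it is.
- mouse_mid (a point): Bystander: white computer mouse, 100 x 55 x 25; point half-way up. To be left where it is.
- tip_box_mid (a point): Bystander: closed grey box, 110 x 75 x 55; point half-way up. To be left where it is.
Mind the look-alikes: they are no part of the job. Of the things shaped like the part that bears guard_fin, the bare steel one is meant. Leave any yellow look-alike of the part that bears tray_handle alone.

How it is judged:
On the way, in this order (a step that is already met when the one before it is completed fails the run):
1. the guard hangs astride the rail's bar, legs down, at rest and let go (x of guard_ridge in the frame of rail_mid between -0.012 and 0.012 m and y of guard_ridge in the frame of rail_mid between -0.075 and 0.075 m and z of guard_ridge in the frame of rail_mid between 0 and 0.015 m and angle between the x axis of guard_fin and the y axis of rail_mid, either way round below 0.35 rad and angle between guard_fin's own z axis and vertical below 0.35 rad and linear speed of guard below 0.03 m/s and contact force between the fingers and guard below 0.05 N and contact force between guard and rail above 0.2 N), for 0.2 s.
2. the tray is lifted by the gripper clear of the bench with the ball in its pocket (height (world z) of tray_under above 0.05 m and contact force between the fingers and tray above 1 N and distance between ball_center and tray_pocket below 0.012 m), for 0.2 s.
At the end, for the whole second after the job is handed in: The gripper holds the tray still, level within 7 degrees, touching neither reader nor guard, its underside at the pocket 30 to 75 mm above the reader's window and within 20 mm of its centre; the ball is in the pocket; the guard hangs at rest, let go, upright within 20 degrees astride the bar (all of step 1 and z of tray_under in the frame of reader_window between 0.03 and 0.075 m and horizontal distance between tray_under and reader_window below 0.02 m and angle between tray_pocket's own z axis and vertical below 0.12 rad and linear speed of tray below 0.03 m/s and angular speed of tray below 0.2 rad/s and distance between ball_center and tray_pocket below 0.009 m and contact force between the fingers and tray above 1 N and contact force between tray and reader below 0.05 N and contact force between tray and guard below 0.05 N); the arm keeps its last pose, push and grip.
It fails at once if the ball leaves its pocket (distance between ball_center and tray_pocket above 0.013 m).
It fails at once if the tray is tipped by more than about 30 degrees (angle between tray_pocket's own z axis and vertical above 0.5 rad).
It fails at once if a bystander is moved by more than 30 mm (distance of any of wash_bottle_mid, vial_box_mid, jar_mid, small_jar_mid, beaker_mid, mouse_mid, tip_box_mid from where it was at the start of the episode above 0.03 m).
It also fails if it takes over 72 s, if anything falls off the work surface, if the arm or the gripper's body presses on something with over 40 N, if the wrist force passes 120 N, or if a joint passes its speed limit or range.

## Robot

A 7-joint arm with a two-finger parallel gripper is mounted at the origin on the work surface. World frame = base frame: x ahead of the robot, y to its left, z up, the work surface at z = 0. Lengths are in m, angles in rad, forces in N, time in s.
With the tool pointing down it reaches from about 0.4 to 0.85 m from the base axis. Payload 4.5 kg.
Tool frame: the origin (TCP) lies on the centre line of the jaws, within the pads' length; the fingertips stand r.tips_ahead ahead of it and the grasp point (between the pads) is the TCP (r.tips_ahead is the distance from the TCP to the fingertips, in m); z points along the fingers, y is the direction in which the jaws open and shut (so a half turn about z gives the same grasp; the last joint's range is limited). The gripper opens to 88 mm and grips with 3 to 60 N. Pads are 18 mm wide; open, the fingers measure 123 mm over their backs; the gripper's body (75 mm by 187 mm) begins 45 mm behind the grasp point.
Start: joints at [1.194, 0.689, -0.195, 1.565, 0.157, 0.902, -0.215], TCP at [0.25, -0.573, 0.258] pointing down, gripper open.
Joint ranges: [-3.01, 3.01], [-0.46, 2.08], [-1.47, 1.51], [0.13, 2.56], [-1, 4.14], [0.04, 2.09], [-2.66, 2.66]. Speed limits (rad/s): [2.57, 2.57, 3.14, 3.14, 3.14, 3.14, 3.14].

## Interface

Orientations are given as a unit quaternion [x, y, z, w].
In Python, from plant import r gives the robot as it stands.
- The arm moves only by the shell command python3 -m inch 'ROWS' [FORCE]. ROWS is JSON, a list of rows, each a list of 5 numbers: the shift along the world's x, y, z in units of 25 mm (1.0 is 25 mm), then the turn about the world's z in units of 6 degrees (1.0 is 6 degrees), then the finger opening in mm, from 0 to 88.1. A call has 1 to 5 rows; each row shifts and turns the commanded pose from where the row before left it; what a row does not reach is not made up. A row lasts 1/10 s, in which the tool goes at most 50 mm and 8.59 degrees, less where a joint would pass 70% of its speed; a pose out of reach is approached as far as the arm can. A call is refused whole if a number of a shift passes 1 or a number of a turn 1, either way. A call with a gripper value outside its range is refused whole. The fingers move at their own pace and stop on an object; FORCE is the grip in N (left out, the last holds). Time passes only in rows, so rows that do not move let the fingers close. It gives the time, the measured TCP pose, the force and the opening at its end, in the units of the state.
- r.get_state(): the state, without advancing time (a new reading comes with each control period).
- r.snapshot(name): name is "side" or "top" or "wrist"; returns a dict with "pixels" (420x560x3 uint8, red, green, blue), "range_z" (420x560 float32, m along the optical axis (not along the pixel's ray), 0 where there is no reading), "K" (3x3 intrinsics, pixels), "position" and "attitude" of the camera in the world. Camera axes: x right, y up, looking along -z (the intrinsics and any distortion apply to the point x, -y, -z); pixel columns grow to the right and rows downward; lengths in m; the calibration is good to about 2 mm. The wrist camera is an equidistant fisheye: a pixel r from the principal point sees the ray r / f radians off the axis. A picture is of the moment at which its call begins.
- r.finish_job(): hands the job in, once; it reports no verdict.
The state is a dict: "clock": time; "q": joint angles; "qd": joint speeds; "joint_torque": joint torques, N m; "tool_pos": TCP position; "eef_rot": TCP orientation; "contact_force": force on the tool from outside, world axes, zero at the start; "moment": the same for the moment, N m; "opening": opening from 0.0 (shut) to 1.0 (fully open).
Only numpy, scipy, OpenCV 4.12 (cv2) and the standard library are available. Lean on these libraries where they do the work, as an engineer would, in place of code of your own. Each camera call takes 0.05 s, during which the arm holds its last target. There are 200 camera calls.

## Working session

There is one attempt and no reset: what is moved stays moved. The work goes in short steps, Python scripts to look and compute and a shell command to move; the robot and the scene stay as the last step left them, time stands still between calls to the robot, and variables do not carry over. Pictures are saved under pics/ and viewed, about 8 in all and at most 12, crops included, and the job is handed in when it is done.

```bash
ls; mkdir -p pics
cat > h.py <<'E'
from plant import r
import numpy as np, cv2
from scipy.spatial.transform import Rotation as R
def snap(n):
    s=r.snapshot(n); np.savez(f'{n}.npz',**{k:np.array(v) for k,v in s.items()}); return s
def load(n): return dict(np.load(f'{n}.npz'))
def rot(s):
    a=np.array(s['attitude']); return R.from_quat(a).as_matrix() if a.size==4 else a.reshape(3,3)
def cloud(s):
    "world xyz per pixel from depth (pinhole views)"
    K=np.array(s['K']);z=np.array(s['range_z']);v,u=np.mgrid[:z.shape[0],:z.shape[1]]
    p=np.stack([(u-K[0,2])/K[0,0]*z,-(v-K[1,2])/K[1,1]*z,-z],-1)
    w=p@rot(s).T+np.array(s['position']); w[z<=0]=np.nan; return w
def save(name,im,sc=1):
    cv2.imwrite('pics/'+name,cv2.resize(np.ascontiguousarray(im[...,::-1]),None,fx=sc,fy=sc,interpolation=cv2.INTER_CUBIC))
E
python3 - <<'E'
from h import *
for n in('top','side','wrist'):
    s=snap(n); save(n+'0.png',s['pixels']); print(n,s['K'],s['position'],s['attitude'],[k for k in s])
    w=cloud(s)
print(r.get_state(), r.tips_ahead)
E
```

```text
pics
top [[472.0266235    0.         275.36909037]
 [  0.         472.0266235  212.05264926]
 [  0.           0.           1.        ]] [ 3.18658471e-01 -8.07978212e-04  1.25972111e+00] [-0.05533283  0.05201317  0.70608092 -0.70404733] ['pixels', 'range_z', 'K', 'position', 'attitude']
side [[382.98995787   0.         282.67058218]
 [  0.         382.98995787 210.58285669]
 [  0.           0.           1.        ]] [ 0.33352277 -0.56081486  0.61892988] [ 0.40591947 -0.05042759 -0.11201786  0.90561495] ['pixels', 'range_z', 'K', 'position', 'attitude']
wrist [[325.1922621    0.         279.40490576]
 [  0.         325.1922621  209.38253443]
 [  0.           0.           1.        ]] [ 0.32387299 -0.53947247  0.38448322] [-0.13221857  0.0879009  -0.5414186   0.82562557] ['pixels', 'range_z', 'K', 'position', 'attitude']
{'clock': 0.15, 'q': array([ 1.19375688,  0.68973849, -0.19454724,  1.56605615,  0.15732599,
        0.9024816 , -0.21508524]), 'qd': array([ 1.93649620e-04, -3.39414406e-03, -4.93977214e-05, -2.47015398e-03,
        1.46563139e-03, -3.67029765e-04, -2.14461885e-03]), 'joint_torque': array([-2.01960189e-03, -5.27857018e+01, -1.26859266e+00, -1.53582948e+01,
       -5.24583820e-02,  3.92296075e-03,  8.96212896e-05]), 'tool_pos': array([ 0.24941852, -0.5726154 ,  0.25714078]), 'eef_rot': array([ 9.78964488e-01,  2.04029689e-01, -1.82125102e-04, -6.19149992e-04]), 'contact_force': array([ 0.43724244, -0.22094785, -0.14230634]), 'moment': array([-0.03971424,  0.0520393 , -0.00746849]), 'opening': 0.997531269072202} 0.019
```

View pics/top0.png

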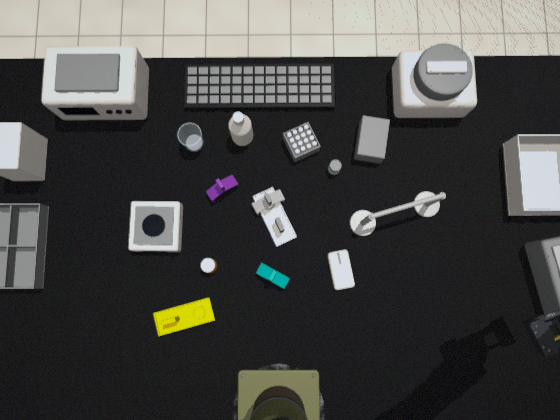

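View pics/side0.png

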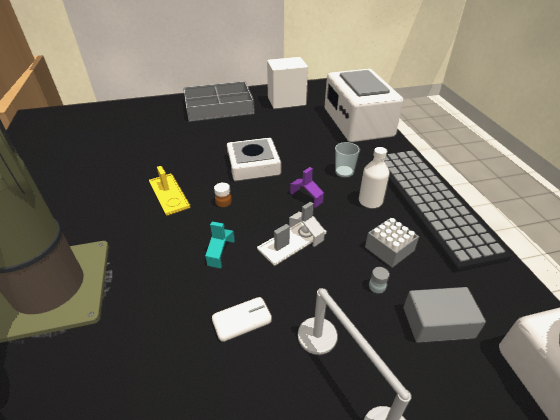

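Top view: the bare steel guard is at about (268,200) on the white tray (275,220), with the tray's handle at (279,226). Guard look-alikes are purple (222,187) and teal (273,276), and the tray look-alike is yellow (184,316). The rail runs from (365,220) to (442,196), and the reader window is at (153,225). I choose the steel guard and the white tray.

Run:
```python
from h import *
s=load('top'); w=cloud(s); im=s['pixels']
save('crop1.png',im[160:260,225:325],6)
print('bench z',np.nanmedian(w[330:360,100:140,2]))
def reg(n,u0,u1,v0,v1,z0,z1,extra=None):
    W=w[v0:v1,u0:u1]; m=(W[...,2]>z0)&(W[...,2]<z1)
    if extra is not None: m&=extra[v0:v1,u0:u1]
    P=W[m]; 
    if len(P)<4: print(n,len(P)); return
    c=P.mean(0); (cx,cy),sz,a=cv2.minAreaRect((P[:,:2]*1000).astype(np.float32))
    d=P[:,:2]-c[:2]; e=np.linalg.eigh(d.T@d)[1][:,1]
    print(n,len(P),'mean',c.round(4),'rect',round(cx),round(cy),np.round(sz,1),'pca deg',np.degrees(np.arctan2(e[1],e[0])).round(1))
reg('tray plate',245,305,180,255,.003,.015)
reg('handle top',265,300,205,245,.05,.07)
reg('guard roof',250,290,180,215,.03,.055)
reg('fin top',250,290,180,215,.065,.1)
reg('bar',350,450,185,235,.118,.15)
g=im.max(2)<60
reg('window',138,170,210,242,.04,.06,g)
reg('reader',125,190,195,258,.04,.06)
for n,a in dict(bottle=(225,256,108,150),vial=(280,325,118,165),jar=(198,220,255,278),sjar=(325,345,155,178),beaker=(175,206,120,156),mouse=(325,360,245,295),tip=(350,395,112,168),purple=(200,242,170,203),teal=(252,293,260,292)).items(): reg(n,*a,.015,.3)
```

```text
bench z -0.0003421282601652198
tray plate 1143 mean [0.4904 0.0042 0.0058] rect 499 8 [159.4 201.3] pca deg -168.1
handle top 71 mean [ 0.472  -0.0042  0.059 ] rect 491 6 [80.5 12.7] pca deg -151.1
guard roof 310 mean [0.534  0.025  0.0399] rect 535 24 [30.9 82.9] pca deg 116.9
fin top 50 mean [0.5341 0.024  0.085 ] rect 535 24 [26.1 10.1] pca deg -149.4
bar 408 mean [ 0.5047 -0.3127  0.1343] rect 505 -315 [ 14.5 195.8] pca deg 106.2
window 367 mean [0.471  0.3209 0.0504] rect 471 321 [53. 54.] pca deg 65.9
reader 2410 mean [0.4687 0.318  0.0482] rect 469 320 [130.1 129. ] pca deg 101.3
bottle 631 mean [0.7153 0.0932 0.0945] rect 747 103 [ 79.5 105.9] pca deg -175.8
vial 829 mean [ 0.696  -0.0649  0.0422] rect 699 -65 [77.  76.6] pca deg 57.1
jar 197 mean [0.3664 0.1757 0.0451] rect 366 178 [35.9 35.8] pca deg 79.8
sjar 146 mean [ 0.6265 -0.1525  0.0408] rect 627 -153 [29.9 32. ] pca deg 137.5
beaker 415 mean [0.7097 0.2312 0.0515] rect 705 229 [62.5 61.4] pca deg -151.7
mouse 777 mean [ 0.3558 -0.1654  0.0216] rect 356 -166 [99.1 54.9] pca deg -169.2
tip 1291 mean [ 0.6985 -0.2519  0.0522] rect 722 -260 [ 85.  156.5] pca deg 169.6
purple 375 mean [0.5713 0.1465 0.0453] rect 573 147 [31.1 83.1] pca deg 123.3
teal 376 mean [0.3405 0.0124 0.0453] rect 341 13 [83.3 29.8] pca deg 61.1
```

View pics/crop1.png

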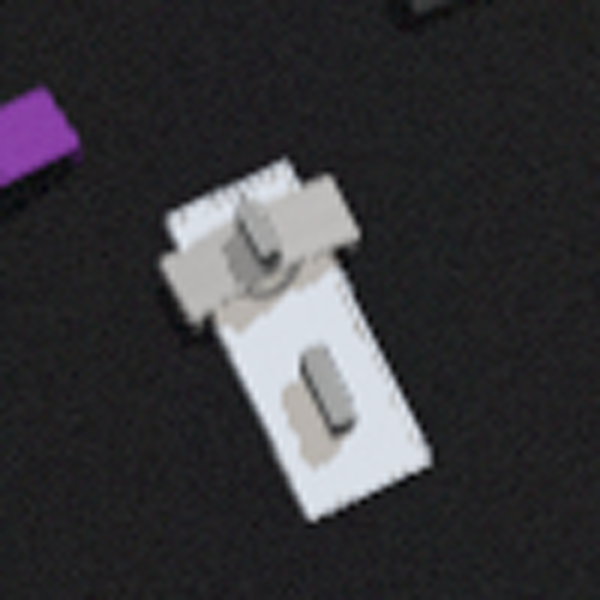

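The crop confirms it: bare steel guard with its fin at crop (258,235), over the pocket of the white tray, handle at (328,390). The heights agree with the description: fin top 85 mm, handle top 59 mm, fin rect 26x10, reader 130x130. Tray heading is about 27° and the tool heading is 23.5°. Next I set out for the fin.

```bash
python3 -m inch '[[0.45,0.95,0.1,0.1,40],[0.45,0.95,0.1,0.1,40],[0.45,0.95,0.1,0.1,40],[0.45,0.95,0.1,0.1,40],[0.45,0.95,0.1,0.1,40]]' 30
python3 -m inch '[[0.45,0.95,0,0.1,40],[0.45,0.95,0,0,40],[0.45,0.95,0,0,40],[0.45,0.95,0,0,40],[0.45,0.95,0,0,40]]'
```

```text
clock: 0.65
tool_pos: [0.3061, -0.4531, 0.2701]
eef_rot: [0.973, 0.23, -0.0, -0.0]
contact_force: [0.3, 0.3, -0.3]
opening: 0.57
clock: 1.15
tool_pos: [0.3624, -0.3344, 0.2701]
eef_rot: [0.972, 0.235, -0.0, -0.0]
contact_force: [0.2, -0.1, 0.1]
opening: 0.452
```

```bash
python3 -m inch '[[0.45,0.95,0,0,40],[0.45,0.95,0,0,40],[0.45,0.95,0,0,40],[0.45,0.95,0,0,40],[0.45,0.95,0,0,40]]'
python3 -m inch '[[0.45,0.95,0,0,40],[0.45,0.95,0,0,40],[0.45,0.95,0,0,40],[0.45,0.95,0,0,40],[0.45,0.95,0,0,40]]'
python3 -m inch '[[0.45,0.95,-0.8,0,40],[0.45,0.95,-0.8,0,40],[0.45,0.95,-0.8,0,40],[0.45,0.95,-0.8,0,40],[0.45,0.95,-0.8,0,40]]'
python3 - <<'E'
from h import *
s=snap('wrist'); save('wrist1.png',s['pixels']); print(s['position'],s['attitude'],r.get_state()['tool_pos'],r.get_state()['q'])
E
```

```text
clock: 1.65
tool_pos: [0.4186, -0.2157, 0.2702]
eef_rot: [0.972, 0.235, -0.0, -0.0]
contact_force: [-0.2, 0.5, 0.8]
opening: 0.457
clock: 2.15
tool_pos: [0.4748, -0.097, 0.2701]
eef_rot: [0.972, 0.235, -0.0, -0.0]
contact_force: [-0.4, -0.1, -0.6]
opening: 0.453
clock: 2.65
tool_pos: [0.5312, 0.0217, 0.1693]
eef_rot: [0.972, 0.235, -0.0, 0.0]
contact_force: [-0.0, 0.6, -0.0]
opening: 0.454
[0.60342769 0.05963289 0.29674657] [-0.13540495  0.08299236 -0.51534609  0.84213786] [0.53188976 0.02756528 0.1667387 ] [-0.05838657  0.70515059 -0.12724413  1.93060632  0.15832523  0.51591024
 -1.38420423]
```

View pics/wrist1.png

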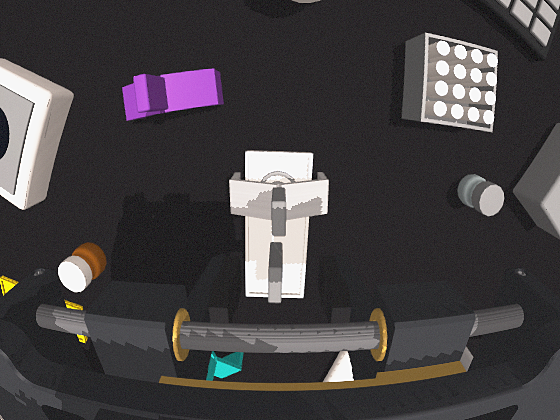

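Wrist view: the guard's fin is at (279,210) and the handle at (275,270), both aligned with the jaws. I'll measure both with the fisheye model.

```bash
cat >> h.py <<'E'
def fcloud(s):
    K=np.array(s['K']);z=np.array(s['range_z']);v,u=np.mgrid[:z.shape[0],:z.shape[1]]
    x=(u-K[0,2])/K[0,0];y=(v-K[1,2])/K[1,1];t=np.hypot(x,y)+1e-9;k=np.tan(t)/t
    p=np.stack([x*k*z,-y*k*z,-z],-1); w=p@rot(s).T+np.array(s['position']); w[z<=0]=np.nan; return w
def reg(w,n,u0,u1,v0,v1,z0,z1):
    W=w[v0:v1,u0:u1]; P=W[(W[...,2]>z0)&(W[...,2]<z1)]
    if len(P)<5: print(n,len(P)); return
    (cx,cy),sz,a=cv2.minAreaRect((P[:,:2]*1000).astype(np.float32)); d=P-P.mean(0); e=np.linalg.eigh(d[:,:2].T@d[:,:2])[1][:,1]
    print(n,len(P),'mean',P.mean(0).round(4),'rect',round(cx,1),round(cy,1),np.round(sz,1),'deg',np.degrees(np.arctan2(e[1],e[0])).round(1)%180,'z',P[:,2].min().round(4),P[:,2].max().round(4))
E
python3 - <<'E'
from h import *
s=load('wrist'); w=fcloud(s)
reg(w,'fin top',265,295,180,240,.081,.1)
reg(w,'fin',265,295,180,240,.06,.1)
reg(w,'handle top',262,288,238,305,.055,.07)
reg(w,'roof',225,335,165,225,.028,.055)
reg(w,'bench',100,200,150,200,-.01,.01)
print(r.get_state()['tool_pos'])
E
```

```text
fin top 519 mean [0.5365 0.0263 0.0872] rect 535.6 26.0 [25.8  9.6] deg 27.69999999999999 z 0.0811 0.0894
fin 627 mean [0.5383 0.0272 0.0844] rect 535.6 26.0 [25.8  9.9] deg 27.5 z 0.0605 0.0894
handle top 537 mean [ 0.4734 -0.0023  0.0599] rect 471.6 -3.4 [36.8 11.9] deg 25.5 z 0.055 0.0622
roof 3137 mean [0.5364 0.0263 0.0404] rect 535.3 25.7 [30.9 84.3] deg 116.9 z 0.0289 0.055
bench 4978 mean [0.4897 0.1463 0.0005] rect 487.2 148.8 [ 52.6 112.7] deg 116.6 z -0.0024 0.0032
[0.53188976 0.02756528 0.1667387 ]
```

```bash
python3 -m inch '[[0.1,0.1,-0.7,0,40],[0.1,0.1,-0.7,0,40],[0,0,-0.6,0,40],[0,0,0,0,40]]'
```

```text
clock: 3.1
tool_pos: [0.5346, 0.0257, 0.1186]
eef_rot: [0.972, 0.235, -0.002, -0.0]
contact_force: [-0.4, -0.7, -0.0]
opening: 0.455
```

```bash
python3 -m inch '[[0,0,-0.7,0,40],[0,0,-0.7,0,40],[0,0,-0.4,0,40],[0,0,0,0,40],[0,0,0,0,3]]' 30
python3 -m inch '[[0,0,0,0,3],[0,0,0,0,3],[0,0,0,0,3],[0,0,0,0,3]]'
```

```text
clock: 3.6
tool_pos: [0.5361, 0.0257, 0.0758]
eef_rot: [0.972, 0.235, 0.0, 0.0]
contact_force: [-0.6, 0.9, 0.4]
opening: 0.386
clock: 4.0
tool_pos: [0.5362, 0.0256, 0.0756]
eef_rot: [0.972, 0.235, 0.0, 0.0]
contact_force: [-0.8, 0.1, 2.2]
opening: 0.115
```

```bash
python3 -m inch '[[0,0,0.3,0,3],[0,0,0.5,0,3],[0,0,0.7,0,3],[0,0,1,0,3],[0,0,1,0,3]]'
python3 -m inch '[[0,0,1,0,3],[0,0,1,0,3],[0,0,0.7,0,3],[0,0,0.4,0,3]]'
python3 - <<'E'
from h import *
s=load('top'); w=cloud(s)
W=w[185:240,345:455]; m=(W[...,2]>.122)&(W[...,2]<.15); P=W[m]
c=P.mean(0)[:2]; e=np.linalg.eigh((P[:,:2]-c).T@(P[:,:2]-c))[1][:,1]; e*=np.sign(e[1])
t=(P[:,:2]-c)@e
n=np.array([e[1],-e[0]]); o=(P[:,:2]-c)@n
for a in np.arange(-.1,.11,.02):
    k=abs(t-a)<.01
    if k.any(): print(a.round(2),k.sum(),'off',o[k].min().round(4),o[k].max().round(4),'zmax',P[k,2].max().round(4))
print(c,e,np.degrees(np.arctan2(e[1],e[0])),t.min(),t.max(),'mid',c+e*(t.min()+t.max())/2)
s=snap('wrist'); save('wrist2.png',s['pixels'])
E
```

```text
clock: 4.5
tool_pos: [0.5356, 0.0257, 0.1644]
eef_rot: [0.972, 0.235, -0.0, 0.0]
contact_force: [0.6, 0.5, -1.2]
opening: 0.111
clock: 4.9
tool_pos: [0.5363, 0.0258, 0.2427]
eef_rot: [0.972, 0.235, 0.001, 0.0]
contact_force: [-0.2, 0.2, -0.7]
opening: 0.11
-0.1 19 off -0.0061 0.0072 zmax 0.1386
-0.08 42 off -0.0073 0.006 zmax 0.1405
-0.06 43 off -0.0054 0.0064 zmax 0.1403
-0.04 38 off -0.0055 0.0065 zmax 0.1407
-0.02 39 off -0.0056 0.0066 zmax 0.1387
0.0 41 off -0.0057 0.0063 zmax 0.1417
0.02 41 off -0.0055 0.0059 zmax 0.142
0.04 39 off -0.0054 0.0057 zmax 0.1407
0.06 41 off -0.0054 0.0062 zmax 0.1385
0.08 41 off -0.007 0.0061 zmax 0.1386
0.1 20 off -0.0064 0.0066 zmax 0.1382
[ 0.50495465 -0.31358323] [-0.27843058  0.96045635] 106.16655937574816 -0.09917749578979629 0.09660866047907483 mid [ 0.50531227 -0.31481686]
```

View pics/wrist2.png

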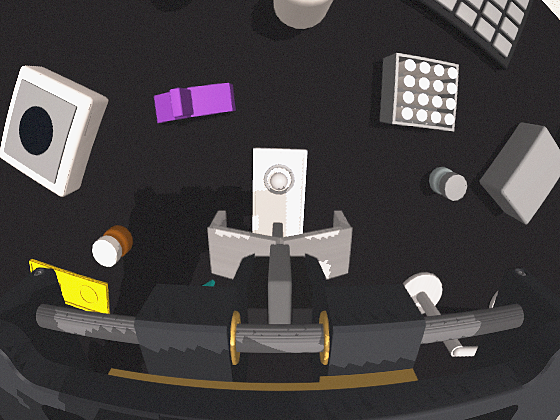

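The guard is in the gripper and the ball sits in its pocket at (279,180). Next the rail: shift (-31,-340) mm and turn +79°.

```bash
python3 -m inch '[[-0.1,-0.95,0.1,0.95,3],[-0.1,-0.95,0.1,0.95,3],[-0.1,-0.95,0,0.95,3],[-0.1,-0.95,0,0.95,3],[-0.1,-0.95,0,0.95,3]]'
python3 -m inch '[[-0.1,-0.95,0,0.95,3],[-0.1,-0.95,0,0.95,3],[-0.1,-0.95,0,0.95,3],[-0.1,-0.95,0,0.95,3],[-0.1,-0.95,0,0.95,3]]'
python3 -m inch '[[-0.1,-0.95,0,0.95,3],[-0.1,-0.95,0,0.95,3],[0,-0.95,0,0.95,3],[0,-0.95,0,0.8,3],[0,0,0,0,3]]'
python3 - <<'E'
from h import *
s=snap('wrist'); save('wrist3.png',s['pixels']); print(r.get_state())
w=fcloud(s); m=(w[...,2]>.115)&(w[...,2]<.15)
v,u=np.nonzero(m); print(len(v),u.min(),u.max(),v.min(),v.max())
E
```

```text
clock: 5.45
tool_pos: [0.5226, -0.0939, 0.2447]
eef_rot: [0.883, 0.469, -0.001, -0.0]
contact_force: [0.2, -0.0, -0.7]
opening: 0.112
clock: 5.95
tool_pos: [0.51, -0.2127, 0.2446]
eef_rot: [0.741, 0.672, -0.0, -0.001]
contact_force: [0.4, 1.1, -1.6]
opening: 0.115
clock: 6.45
tool_pos: [0.5041, -0.3112, 0.2439]
eef_rot: [0.604, 0.797, -0.001, -0.0]
contact_force: [0.3, -0.2, -1.0]
opening: 0.108
{'clock': 6.5, 'q': array([ 0.80523949,  0.71249418, -0.59310636,  1.67152978,  0.48147694,
        0.90962537,  0.29772531]), 'qd': array([-0.03960339, -0.01894899, -0.03698843,  0.03065486, -0.02132101,
       -0.00802498, -0.02076321]), 'joint_torque': array([  1.54059581, -50.47986746,  -5.61206281, -14.58287895,
         0.19745791,   0.10502342,   0.23490015]), 'tool_pos': array([ 0.50462542, -0.30843542,  0.24415881]), 'eef_rot': array([ 6.03378358e-01,  7.97454538e-01, -3.36111676e-04, -8.38672928e-04]), 'contact_force': array([-0.16971013,  0.31308049, -0.29654015]), 'moment': array([ 0.01529855, -0.06747826, -0.01229266]), 'opening': 0.11199916797302453}
2562 269 482 88 371
```

View pics/wrist3.png

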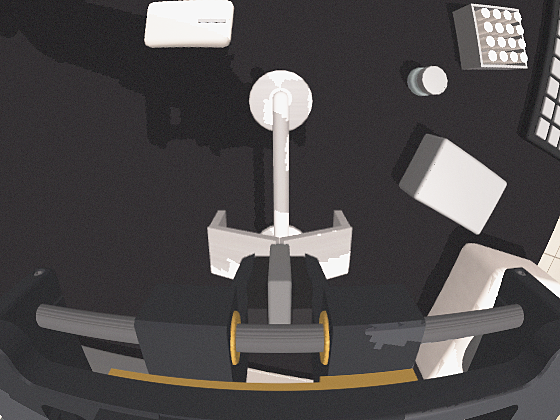

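The guard is over the bar. The bar runs from (281,98) to (282,235), nearly in line with the fin at (280,280). I'll compute the sideways offset.

Run:
```python
from h import *
s=load('wrist'); w=fcloud(s); W=w[105:225,265:297]; P=W[(W[...,2]>.122)&(W[...,2]<.15)]
P=P[P[:,2]>np.median(P[:,2])-.004]
vx,vy,x0,y0=cv2.fitLine((P[:,:2]*1000).astype(np.float32),cv2.DIST_L2,0,.01,.01).ravel()
e=np.array([vx,vy])*np.sign(vy); n=np.array([e[1],-e[0]]); c=np.array([x0,y0])/1000
g=w[240:300,270:292]; G=g[(g[...,2]>.2)&(g[...,2]<.28)]
st=r.get_state(); t=st['tool_pos'][:2]; q=st['eef_rot']
print('bar deg',np.degrees(np.arctan2(e[1],e[0])),'z',P[:,2].max(),np.median(P[:,2]),'tool yaw',np.degrees(2*np.arctan2(q[1],q[0])))
print('lateral TCP off bar along n',n,(t-c)@n,'fin',((G[:,:2]-c)@n).mean(),'mid offset',(t-[.5053,-.3148])@e)
reg(w,'fin',270,292,240,300,.2,.28)
print(st['tool_pos'])
```

```text
bar deg 106.12608 z 0.13843424937209392 0.1355320927353539 tool yaw 105.77548490660877
lateral TCP off bar along n [0.9606528  0.27775198] 0.0006542055098865992 fin -0.00046256020383883886 mid offset 0.006301513112523142
fin 1310 mean [ 0.501  -0.3     0.2416] rect 501.7 -302.1 [11.  11.9] deg 171.2 z 0.2129 0.257
[ 0.50462542 -0.30843542  0.24415881]
```

```bash
python3 -m inch '[[0,-0.1,-0.7,0,3],[0,-0.1,-0.7,0,3],[0,0,-0.7,0,3],[0,0,-0.5,0,3],[0,0,0,0,3]]'
python3 -m inch '[[0,0,-0.2,0,3],[0,0,-0.1,0,3],[0,0,0,0,3]]'
```

```text
clock: 7.0
tool_pos: [0.5049, -0.3102, 0.1786]
eef_rot: [0.601, 0.799, -0.0, -0.002]
contact_force: [0.1, -0.3, -1.4]
opening: 0.113
clock: 7.3
tool_pos: [0.506, -0.3117, 0.1729]
eef_rot: [0.602, 0.799, 0.0, 0.0]
contact_force: [0.6, 0.4, -0.9]
opening: 0.11
```

```bash
python3 -m inch '[[0,0,-0.1,0,3],[0,0,-0.1,0,3],[0,0,0,0,3]]'
python3 -m inch '[[0,0,-0.06,0,3],[0,0,0,0,3]]'
```

```text
clock: 7.6
tool_pos: [0.5059, -0.3118, 0.1677]
eef_rot: [0.602, 0.799, 0.0, 0.0]
contact_force: [-0.2, 0.8, -1.2]
opening: 0.111
clock: 7.8
tool_pos: [0.506, -0.3118, 0.1675]
eef_rot: [0.602, 0.799, -0.0, 0.0]
contact_force: [-2.3, 0.6, 7.9]
opening: 0.109
```

The ridge rests on the bar (about 8 N up at TCP z 0.1675, predicted 0.168). I open and back off upwards.

```bash
python3 -m inch '[[0,0,0,0,14],[0,0,0,0,20],[0,0,0,0,30],[0,0,0,0,30]]'
python3 -m inch '[[0,0,0.4,0,30],[0,0,0.8,0,30],[0,0,1,0,30],[0,0,1,0,40],[0,0,1,0,40]]'
python3 - <<'E'
from h import *
s=snap('side'); save('side2.png',s['pixels'])
t=snap('top'); w=cloud(t)
reg(w,'fin top',350,450,170,240,.165,.185)
E
```

```text
clock: 8.2
tool_pos: [0.5058, -0.3118, 0.1661]
eef_rot: [0.602, 0.799, 0.0, -0.0]
contact_force: [0.3, 0.1, 0.4]
opening: 0.34
clock: 8.7
tool_pos: [0.5059, -0.3116, 0.2729]
eef_rot: [0.601, 0.799, 0.0, 0.0]
contact_force: [-0.5, -0.5, -0.3]
opening: 0.453
fin top 60 mean [ 0.5073 -0.3107  0.1774] rect 507.9 -311.7 [10.5 25.3] deg 106.4 z 0.1667 0.1831
```

View pics/side2.png

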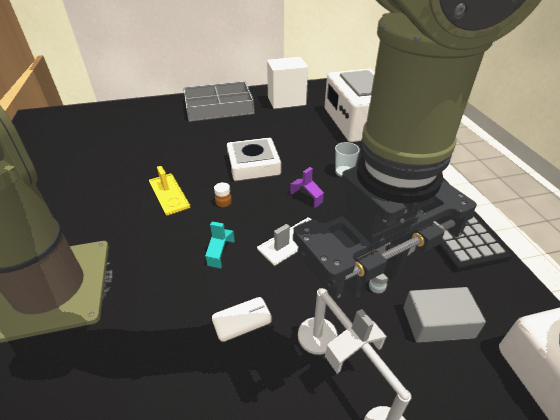

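The guard hangs astride the bar, upright at (358,335), with its fin top at z about 0.18 (expected 0.179) and heading 106°. Now the tray handle.

```bash
python3 -m inch '[[-0.1,0.95,0,-1,40],[-0.1,0.95,0,-1,40],[-0.1,0.95,0,-1,40],[-0.1,0.95,0,-1,40],[-0.1,0.95,0,-1,40]]'
python3 -m inch '[[-0.1,0.95,0,-1,40],[-0.1,0.95,0,-1,40],[-0.1,0.95,0,-1,40],[-0.1,0.95,0,-1,40],[-0.1,0.95,0,-1,40]]'
python3 -m inch '[[-0.1,0.95,-0.8,-1,40],[-0.1,0.95,-0.9,-1,40],[-0.1,0.95,-0.9,-1,40],[0,0,-0.9,-0.1,40],[0,0,0,0,40]]'
python3 - <<'E'
from h import *
s=snap('wrist'); save('wrist4.png',s['pixels']); w=fcloud(s); st=r.get_state(); q=st['eef_rot']
print(st['tool_pos'],np.degrees(2*np.arctan2(q[1],q[0])))
np.save('w4.npy',w)
m=(w[...,2]>.05)&(w[...,2]<.066)&(abs(w[...,0]-.4725)<.04)&(abs(w[...,1]+.003)<.04); P=w[m]; print(len(P))
u=np.argwhere(m); print(u.min(0),u.max(0)); a,b=u.min(0),u.max(0)
reg(w,'handle',a[1],b[1]+1,a[0],b[0]+1,.055,.064)
E
```

```text
clock: 9.3
tool_pos: [0.4928, -0.192, 0.2709]
eef_rot: [0.789, 0.614, -0.0, -0.0]
contact_force: [0.2, -0.4, -0.7]
opening: 0.46
clock: 9.8
tool_pos: [0.4803, -0.0733, 0.271]
eef_rot: [0.921, 0.389, -0.0, -0.0]
contact_force: [-0.2, 1.0, -0.2]
opening: 0.452
clock: 10.3
tool_pos: [0.4714, -0.0022, 0.1816]
eef_rot: [0.971, 0.238, -0.003, -0.0]
contact_force: [-1.0, -0.1, -0.4]
opening: 0.452
[ 0.47229054 -0.00293686  0.18286022] 27.507433533955428
649
[184 275] [229 290]
handle 629 mean [ 0.4725 -0.0028  0.0602] rect 471.5 -3.4 [35.9 12. ] deg 25.19999999999999 z 0.0551 0.063
```

View pics/wrist4.png

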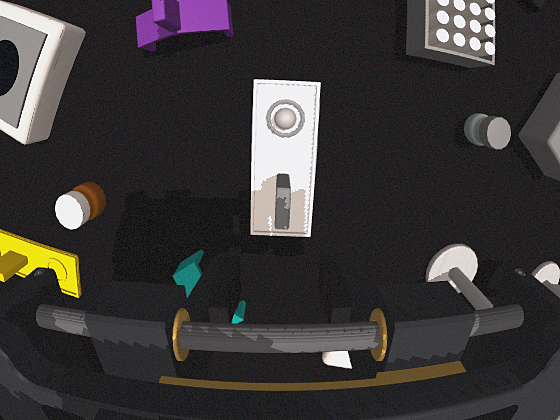

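The handle is at (282,200) and the ball is in the pocket at (285,118). Tray heading is 25.2°, so I turn -2.2° and go down to 42 mm.

```bash
python3 -m inch '[[0,0,-0.8,-0.2,40],[0,0,-0.9,-0.2,40],[0,0,-0.9,0,40],[0,0,-0.9,0,36],[0,0,-0.8,0,30]]'
python3 -m inch '[[0,0,-0.6,0,26],[0,0,-0.4,0,22],[0,0,-0.2,0,18],[0,0,0,0,18],[0,0,0,0,18]]'
```

```text
clock: 10.85
tool_pos: [0.4744, -0.0039, 0.0764]
eef_rot: [0.976, 0.216, 0.001, 0.0]
contact_force: [-0.5, 0.3, -0.0]
opening: 0.347
clock: 11.35
tool_pos: [0.4738, -0.0032, 0.0469]
eef_rot: [0.976, 0.217, 0.001, 0.0]
contact_force: [0.5, 0.9, 0.3]
opening: 0.205
```

```bash
python3 -m inch '[[0,0,-0.15,0,16],[0,0,0,0,14],[0,0,0,0,11],[0,0,0,0,8],[0,0,0,0,5]]' 20
python3 -m inch '[[0,0,0,0,3],[0,0,0,0,3],[0,0,0,0,3]]' 58
python3 -m inch '[[0,0,0.1,0,3],[0,0,0.15,0,3],[0,0,0.2,0,3],[0,0,0.2,0,3],[0,0,0.2,0,3]]'
```

```text
clock: 11.85
tool_pos: [0.4735, -0.003, 0.0427]
eef_rot: [0.976, 0.217, 0.0, 0.0]
contact_force: [0.3, -0.5, 1.5]
opening: 0.131
clock: 12.15
tool_pos: [0.4735, -0.0031, 0.0427]
eef_rot: [0.976, 0.217, 0.0, 0.0]
contact_force: [0.2, -0.6, 3.7]
opening: 0.131
clock: 12.65
tool_pos: [0.4733, -0.003, 0.0642]
eef_rot: [0.976, 0.217, 0.0, 0.0]
contact_force: [-0.5, -0.6, -2.1]
opening: 0.134
```

```bash
cat > lvl.py <<'E'
from h import *
s=snap('wrist'); w=fcloud(s); st=r.get_state(); q=st['eef_rot']; T=st['tool_pos']; a=2*np.arctan2(q[1],q[0])
X=np.array([np.cos(a),np.sin(a)]);Y=np.array([-X[1],X[0]]); d=w[...,:2]-T[:2]; lx,ly,lz=d@X,d@Y,w[...,2]-(T[2]-.0427)
m=(lx>.025)&(lx<.1)&(abs(ly)<.027)&(abs(lz)<.05)&(np.hypot(lx-.07,ly)>.019)
A=np.c_[lx[m],ly[m],np.ones(m.sum())]
f=np.median(lz[m]); k=abs(lz[m]-f)<.02
for _ in range(4):
    c=np.linalg.lstsq(A[k],lz[m][k],rcond=None)[0]; k=abs(lz[m]-A@c)<.0025
b=(np.hypot(lx-.07,ly)<.03)&(lz-(lx*c[0]+ly*c[1]+c[2])>.011)&(abs(lz)<.06)
print('pts',k.sum(),'slope x,y deg',np.degrees(np.arctan(c[:2])).round(2),'plate z at pocket',(c[2]+c[0]*.07).round(4),'ball n',b.sum(),lx[b].mean().round(4),ly[b].mean().round(4),lz[b].max().round(4),'TCP',T.round(4),np.degrees(a).round(2))
E
python3 lvl.py
```

```text
pts 10252 slope x,y deg [-0.05 -0.04] plate z at pocket 0.0048 ball n 1354 0.0681 0.0014 0.0261 TCP [ 0.4737 -0.0031  0.0648] 25.03
```

Level to 0.1°, ball in place. I raise it gently, with small ramped steps.

```bash
python3 -m inch '[[0,0,0.2,0,3],[0,0,0.3,0,3],[0,0,0.4,0,3],[0,0,0.4,0,3],[0,0,0.4,0,3]]'
python3 -m inch '[[0,0,0.4,0,3],[0,0,0.4,0,3],[0,0,0.4,0,3],[0,0,0.4,0,3],[0,0,0.3,0,3]]'
python3 -m inch '[[0,0,0.2,0,3],[0,0,0.1,0,3],[0,0,0.1,0,3],[0,0,0,0,3],[0,0,0,0,3]]'
python3 lvl.py
```

```text
clock: 13.2
tool_pos: [0.4734, -0.0031, 0.1073]
eef_rot: [0.976, 0.217, 0.0, 0.0]
contact_force: [-0.2, -0.4, -3.0]
opening: 0.129
clock: 13.7
tool_pos: [0.4735, -0.003, 0.1547]
eef_rot: [0.976, 0.217, 0.0, 0.0]
contact_force: [0.4, -1.7, -3.0]
opening: 0.13
clock: 14.2
tool_pos: [0.4732, -0.003, 0.1635]
eef_rot: [0.976, 0.217, -0.0, -0.0]
contact_force: [-1.0, 0.5, -2.7]
opening: 0.133
pts 10391 slope x,y deg [-0.09 -0.07] plate z at pocket 0.0054 ball n 1353 0.0684 0.0012 0.0269 TCP [ 0.4732 -0.003   0.1635] 25.04
```

```bash
python3 -m inch '[[0,0.1,0,0,3],[-0.05,0.2,0,0,3],[-0.05,0.3,0,0,3],[-0.1,0.35,0,0,3],[-0.1,0.4,0,0,3]]'
python3 -m inch '[[-0.1,0.4,0,0,3],[-0.1,0.4,0,0,3],[-0.1,0.4,0,0,3],[-0.1,0.4,0,0,3],[-0.1,0.4,0,0,3]]'
python3 -m inch '[[-0.1,0.4,0,0,3],[-0.1,0.4,0,0,3],[-0.1,0.4,0,0,3],[-0.1,0.4,0,0,3],[-0.1,0.4,0,0,3]]'
python3 lvl.py
```

```text
clock: 14.75
tool_pos: [0.4655, 0.0317, 0.1637]
eef_rot: [0.976, 0.217, -0.0, -0.0]
contact_force: [0.1, 0.0, -1.5]
opening: 0.133
clock: 15.25
tool_pos: [0.4531, 0.0816, 0.1637]
eef_rot: [0.976, 0.217, 0.0, 0.0]
contact_force: [-0.2, -0.4, -2.2]
opening: 0.128
clock: 15.75
tool_pos: [0.4406, 0.1316, 0.1637]
eef_rot: [0.976, 0.217, 0.0, 0.0]
contact_force: [0.7, -0.7, -2.3]
opening: 0.129
pts 10096 slope x,y deg [-0.07  0.04] plate z at pocket 0.0054 ball n 1341 0.0674 -0.0029 0.0267 TCP [0.4403 0.1337 0.1637] 25.2
```

```bash
python3 -m inch '[[-0.1,0.4,0,0,3],[-0.1,0.4,0,0,3],[-0.1,0.4,0,0,3],[-0.1,0.4,0,0,3],[-0.1,0.4,0,0,3]]'
python3 -m inch '[[-0.1,0.4,0,0,3],[-0.1,0.4,0,0,3],[-0.1,0.4,0,0,3],[-0.1,0.4,0,0,3],[-0.1,0.4,0,0,3]]'
python3 -m inch '[[-0.1,0.4,0,0,3],[-0.1,0.35,0,0,3],[-0.05,0.3,0,0,3],[-0.05,0.25,0,0,3],[0,0.2,0,0,3]]'
python3 -m inch '[[0,0.15,0,0,3],[0,0.1,0,0,3],[0,0.05,0,0,3],[0,0,0,0,3],[0,0,0,0,3]]'
python3 lvl.py
python3 - <<'E'
from h import *
s=snap('side'); im=s['pixels']; save('side3.png',im); t=snap('top'); save('top3.png',t['pixels'])
w=fcloud(load('wrist'))
reg(w,'reader top',0,560,0,300,.044,.056)
E
```

```text
clock: 16.3
tool_pos: [0.4281, 0.1817, 0.1637]
eef_rot: [0.976, 0.217, -0.0, -0.0]
contact_force: [0.7, 0.3, -2.2]
opening: 0.124
clock: 16.8
tool_pos: [0.4156, 0.2316, 0.1637]
eef_rot: [0.976, 0.217, -0.0, 0.0]
contact_force: [0.1, 0.6, -2.3]
opening: 0.13
clock: 17.3
tool_pos: [0.4082, 0.2687, 0.1637]
eef_rot: [0.976, 0.217, -0.0, 0.0]
contact_force: [-0.2, -0.0, -1.8]
opening: 0.13
clock: 17.8
tool_pos: [0.4084, 0.2754, 0.1637]
eef_rot: [0.976, 0.217, -0.0, 0.0]
contact_force: [0.9, -0.4, -3.5]
opening: 0.127
pts 10380 slope x,y deg [-0.09 -0.06] plate z at pocket 0.0054 ball n 1361 0.0685 0.0026 0.0263 TCP [0.4084 0.2754 0.1637] 25.01
reader top 11864 mean [0.4863 0.3291 0.0482] rect 474.7 309.3 [288.9 556.2] deg 123.9 z 0.044 0.056
```

View pics/side3.png

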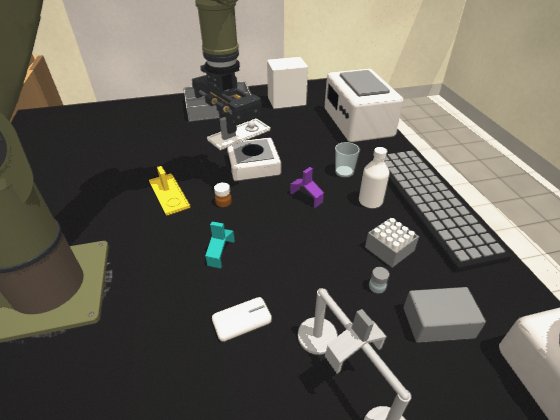

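```bash
python3 - <<'E'
from h import *
s=load('side'); K=s['K']; im=cv2.imread('pics/side0.png'); m=np.zeros(im.shape[:2],np.uint8); m[140:164,235:272]=(im[140:164,235:272].max(2)<55)
n,l,st,c=cv2.connectedComponentsWithStats(m); i=1+st[1:,4].argmax(); print(st[i])
vv,uu=np.nonzero(l==i)
d=np.c_[(uu-K[0,2])/K[0,0],-(vv-K[1,2])/K[1,1],-np.ones(len(uu))]@rot(s).T
p=s['position']+d*((.05-s['position'][2])/d[:,2])[:,None]; print(cv2.minEnclosingCircle((p[:,:2]*1000).astype(np.float32)),p.mean(0))
E
python3 -m inch '[[0,0.1,-0.05,0,3],[0,0.15,-0.1,0,3],[0,0.15,-0.15,0,3],[0,0.15,-0.15,0,3],[0,0.1,-0.15,0,3]]'
python3 -m inch '[[0,0,-0.1,0,3],[0,0,-0.1,0,3],[0,0,0,0,3],[0,0,0,0,3],[0,0,0,0,3]]'
python3 lvl.py
```

```text
[242 145  21  11 182]
((469.6400451660156, 319.6499328613281), 27.791831970214844) [0.4699161  0.31880118 0.05      ]
clock: 18.45
tool_pos: [0.4083, 0.2926, 0.1483]
eef_rot: [0.976, 0.217, -0.0, -0.0]
contact_force: [0.2, 0.4, -2.5]
opening: 0.131
clock: 18.95
tool_pos: [0.4085, 0.2919, 0.1439]
eef_rot: [0.976, 0.217, 0.0, -0.0]
contact_force: [-0.4, -0.6, -1.6]
opening: 0.13
pts 10398 slope x,y deg [-0.05 -0.02] plate z at pocket 0.0054 ball n 1368 0.0685 0.0025 0.0268 TCP [0.4085 0.2919 0.1439] 25.03
```

The pocket is at (0.470,0.321). The window is at (0.4705,0.3205) from the top view and (0.470,0.319) from the side, so they agree. I let it settle, check the guard once more and hand in.

```bash
python3 -m inch '[[0,0,0,0,3],[0,0,0,0,3],[0,0,0,0,3],[0,0,0,0,3],[0,0,0,0,3]]'
python3 lvl.py
python3 - <<'E'
from h import *
w=cloud(snap('top')); reg(w,'fin top',350,450,170,240,.165,.185); reg(w,'ball/plate',110,200,180,260,.095,.13)
print(abs(r.get_state()['qd']).max()); print(r.finish_job())
E
```

```text
clock: 19.5
tool_pos: [0.4084, 0.292, 0.1437]
eef_rot: [0.976, 0.217, 0.0, 0.0]
contact_force: [0.3, -0.4, -2.1]
opening: 0.131
pts 10400 slope x,y deg [-0.05 -0.06] plate z at pocket 0.0054 ball n 1375 0.0685 0.0025 0.0267 TCP [0.4084 0.292  0.1438] 25.04
fin top 60 mean [ 0.5075 -0.311   0.1771] rect 507.9 -311.9 [10.2 26.1] deg 106.2 z 0.1661 0.1826
ball/plate 590 mean [0.4531 0.3029 0.1079] rect 434.6 303.0 [148.3  60.1] deg 28.30000000000001 z 0.1006 0.1288
0.0018350031233642476
the job is handed in; nothing more can be done
None
```

The guard is hung on the rail and let go, and the tray is held still over the reader. I handed the job in at about 19.7 s of the 72 s; no verdict came back.

**Guard:** It hangs upright near the middle of the bar. The top of the fin is at about 0.18 m (0.179 expected), heading 106.2° against the bar's 106.1°. It did not move between letting go and the end.

**Tray:** It is gripped by the handle at about 58 N and level within 0.1°.
- **Position:** the pocket is at (0.470, 0.321). The window measured (0.4705, 0.3205) from the top camera and (0.470, 0.319) from the side, so they differ by about 2 mm.
- **Height:** the underside is about 51 mm above the window.
- **Ball:** it is in its pocket, about 2.5 mm off centre.
- **Motion:** joint speeds were below 0.002 rad/s.

**Bystanders:** By eye, in the side picture taken just before the last 17 mm sideways shift and 20 mm lowering, they look where they were. I did not measure them again.

**Disagreements:** The handle sat about 2 mm off the grasp point along its length, which I allowed for when placing the pocket. Both cameras measured the window 4–7 mm smaller than the stated 60 mm. Its centre still agreed with that of the reader's box. No check failed.

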